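Set the washed parts in their drying holders

TASK

Put the washed parts into the drying holders: the larger domed lid into the holder with the wide round recess and the smaller lid inside it, both left dome down as they lie now, so that the small one cups in the large one; the bur stand upright into the holder with the oblong recess, lying the same way as the recess; and the little amber glass dish upright into the holder with the small round recess. Each must sit down fully on the floor of its place, roughly centred, and be let go.

Things in the scene. Friction and masses are not known exactly. Their poses are not given: they have to be found in the camera images.
- lid_large: larger domed stainless lid, thin shell, no knob, lying dome down like a bowl: rim 68 mm across, 28 mm high, flat crown 40 mm across underneath; rim a vertical band over the top 7 mm, wall tapers below; wall 3 mm, inner floor 4 mm above the underside. Loose, 90 g. Origin: centre of the underside, z up. Grip across the rim from above
- lid_small: smaller, deeper domed stainless lid, thin shell, no knob, lying dome down like a cup: rim 52 mm across, 38 mm high, flat crown 30 mm across underneath; rim a vertical band over the top 12 mm, wall tapers below; wall 3 mm. Loose, 70 g. Origin: centre of the underside, z up. Nested, it rests on the large lid's inner floor with about 5 mm play all round, its rim 14 mm above the large rim
- bur_stand: blue bur stand, a block 30 mm (its x) by 62 mm (its y), solid part 22 mm high, with thin burs standing up to 40 mm. Loose, about 60 g. Origin: centre of the underside, z up. Its long side starts roughly along world x, so it is gripped across its 30 mm width, on the lower solid block
- mixing_dish: small amber glass mixing dish, round, open at the top, 38 mm across and 26 mm high on a foot 32 mm across; straight side from 10 mm up; wall 4 mm. Loose, about 50 g. Origin: centre of the underside, z up
- holder_wide: fixed grey plastic holder 80 x 80 x 12 mm with a round recess 66 mm in diameter (the widest), 8 mm deep, dark floor. Origin: centre of its underside, under the middle of the recess; recess floor 4 mm above it, top face 12 mm above it
- holder_small: fixed grey plastic holder 80 x 80 x 12 mm with a round recess 48 mm in diameter (the smallest), 8 mm deep, dark floor. Origin: centre of its underside, under the middle of the recess; recess floor 4 mm above it, top face 12 mm above it
- holder_oblong: fixed grey plastic holder 80 x 80 x 12 mm with a rectangular recess 40 mm (its x) by 70 mm (its y), 8 mm deep, dark floor. Origin: centre of its underside, under the middle of the recess; recess floor 4 mm above it, top face 12 mm above it. The long side of the recess runs roughly along world x
- shelf_edge (a point): middle of the lower front edge of the blue-edged shelf that stands over the back of the desk and must not be bumped: its board is 24 mm thick (underside 238 mm above the desk) and runs along y for 540 mm to either side; the parts and holders lie about 100 mm in front of this edge, so the hand has room if it closes roughly along y, and arcs that swing over the edge do not

How it is judged:
By the outcome, as a careful person would: the job done as asked, in the order asked, and still so for the second after the job is handed in, with the robot touching nothing.
It also fails if it takes over 109 s, if anything falls off the work surface, if the arm or the gripper's body presses on something with over 40 N, if the wrist force passes 120 N, or if a joint passes its speed limit or range.

ROBOT

A 6-joint arm with a two-finger parallel gripper is mounted at the origin on a cart in front of the work surface, level with it; the furniture and walls round the work are solid. World frame = base frame: x ahead of the robot, y to its left, z up, the work surface at z = 0. Lengths are in m, angles in rad, forces in N, time in s.
With the tool pointing down it reaches from about 0.35 to 0.875 m from the base axis. Payload 15.5 kg.
Tool frame: the origin (TCP) lies at the very end of the fingers, on their centre line; the grasp point (between the pads) lies 19 mm behind it; z points along the fingers, y is the line along which they close (so a half turn about z gives the same grasp; the last joint's range is limited). The gripper opens to 85 mm and grips with 20 to 120 N. Pads are 22 mm wide; open, the fingers measure 114 mm over their backs; the gripper's body (76 mm by 85 mm) begins 54 mm behind the grasp point. The pads swing forward as they close: fully open they stand 13 mm farther back than shut.
Start: joints at [-1.24, 0.494, 1.345, -0, 1.302, -0.096], TCP at [0.258, -0.569, 0.231] pointing down, gripper open.
Joint ranges: [-2.91, 2.91], [-0.82, 2.16], [0.22, 2.67], [-1.22, 4.37], [0.12, 2.79], [-3.08, 3.08]. Speed limits (rad/s): [1.89, 1.89, 2.57, 3.01, 3.01, 3.01].

INTERFACE

Orientations are given as a unit quaternion [x, y, z, w].
In Python, from station import bot gives the robot as it stands.
- The arm moves only by the shell command python3 -m handwheel 'ROWS'. ROWS is JSON, a list of rows, each a list of 3 entries, a list of its own where there are three numbers: the turn, a rotation vector about the tool's x, y, z in rad, then the shift along the tool's x, y, z in cm, then the finger opening in cm, from 0 to 8.54. In form: [[[rx, ry, rz], [tx, ty, tz], claw], ...]. A call has 1 to 20 rows; each row is the pose to reach, as a shift and turn from the pose commanded when the call began, along the tool's axes at that moment; what a row does not reach only later rows make up. A row lasts 1/10 s, in which the tool goes at most 50 mm and 8.59 degrees, less where a joint would pass 70% of its speed; a pose out of reach is approached as far as the arm can. A call with a gripper value outside its range is refused whole. The fingers move at their own pace and stop on an object; the grip force is fixed at half the most. Time passes only in rows, so rows that repeat a pose let the fingers close. It gives the time, the measured TCP pose, the force, the opening and the grip force at its end, in the units of the state.
- bot.sense(): the state, without advancing time (a new reading comes with each control period).
- bot.capture(name): name is "scene" or "side" or "wrist"; returns a dict with "pixels" (480x640x3 uint8, red, green, blue), "fx", "fy", "cx", "cy" (pixels), "extrinsics" (4x4, takes a point from world to camera coordinates); the wrist camera has in their place "mount" (4x4, takes a point from camera to tool coordinates, whose origin is the TCP and whose axes are the flange's). Camera axes: x right, y up, looking along -z (the intrinsics and any distortion apply to the point x, -y, -z); pixel columns grow to the right and rows downward; lengths in m; the calibration is good to about 2 mm. A picture is of the moment at which its call begins: read the wrist's pose just before it. There is no depth.
- bot.job_done(): hands the job in; it is judged then, once.
The state is a dict: "time_s": time; "joint_positions": joint angles; "joint_vel": joint speeds; "tau": joint torques, N m; "ee_pos": TCP position; "ee_rot": TCP orientation; "wrist_force": force on the tool from outside, world axes, zero at the start; "moment": the same for the moment, N m; "width": finger opening in m; "grip_force": force on a finger pad.
Only numpy, scipy, OpenCV 4.12 (cv2) and the standard library are available. Lean on these libraries where they do the work, as an engineer would, in place of code of your own. Each camera call takes 0.05 s, during which the arm holds its last target. There are 200 camera calls.

## Working session

There is one attempt and no reset: what is moved stays moved. The work goes in short steps, Python scripts to look and compute and a shell command to move; the robot and the scene stay as the last step left them, time stands still between calls to the robot, and variables do not carry over. Pictures are saved under pics/ and viewed, at most 14 in all, crops included, and the job is handed in when it is done.

```bash
mkdir -p pics; ls
python3 - <<'E'
from station import bot
import cv2,numpy as np,pickle
s=bot.sense(); print(s)
for n in ["scene","side"]:
    c=bot.capture(n); cv2.imwrite(f"pics/{n}0.png",c["pixels"][:,:,::-1]); pickle.dump(c,open(f"{n}0.pkl","wb"))
    print(n,{k:v for k,v in c.items() if k!="pixels"})
c=bot.capture("wrist");pickle.dump(c,open("wrist0.pkl","wb"));print({k:v for k,v in c.items() if k!="pixels"})
E
```

```text
pics
{'time_s': 0.0, 'joint_positions': array([-1.24049644e+00,  4.94241205e-01,  1.34613336e+00,  1.80945741e-07,
        1.30250672e+00, -9.55188393e-02]), 'joint_vel': array([ 0.00097707, -0.00096457, -0.00076819, -0.00094563,  0.00171978,
        0.0021691 ]), 'tau': array([ 3.72813694e-03, -8.82130909e+01, -3.83867061e+01,  2.32691127e-04,
        1.00766157e-02, -6.14076930e-05]), 'ee_pos': array([ 0.25803996, -0.56884486,  0.23066343]), 'ee_rot': array([ 9.77420093e-01,  2.11304394e-01, -7.53761144e-05, -6.39889606e-04]), 'wrist_force': array([ 0.29150505, -0.25629625, -0.61467825]), 'moment': array([0.0320553 , 0.01305965, 0.01800151]), 'grip_force': 0.0, 'width': 0.08539008556384621}
scene {'fx': 577.2099177998971, 'fy': 577.2099177998971, 'cx': 319.39104387295225, 'cy': 238.4084399600597, 'extrinsics': array([[-0.85424323, -0.51958385,  0.01735311,  0.4797301 ],
       [ 0.30866408, -0.48004717,  0.82114627, -0.285177  ],
       [-0.41832403,  0.70681492,  0.57045392, -1.3770599 ],
       [ 0.        ,  0.        ,  0.        ,  1.        ]])}
side {'fx': 592.079829282099, 'fy': 592.079829282099, 'cx': 311.58480254759195, 'cy': 242.95076079569745, 'extrinsics': array([[ 0.99454073, -0.10192683,  0.02235298, -0.53977007],
       [ 0.04186881,  0.5859982 ,  0.80922995, -0.19605629],
       [-0.09558105, -0.80387626,  0.58706663, -1.41288133],
       [ 0.        ,  0.        ,  0.        ,  1.        ]])}
{'fx': 428.1995438379785, 'fy': 428.1995438379785, 'cx': 317.5611878857093, 'cy': 244.5025161061572, 'mount': array([[ 1.40128402e-04,  9.52945832e-01,  3.03140598e-01,
         7.73232441e-02],
       [ 9.99999893e-01, -2.67326308e-04,  3.78105421e-04,
         6.48683710e-04],
       [ 4.41351442e-04,  3.03140513e-01, -9.52945767e-01,
        -1.43172693e-01],
       [ 0.00000000e+00,  0.00000000e+00,  0.00000000e+00,
         1.00000000e+00]])}
```

View pics/scene0.png

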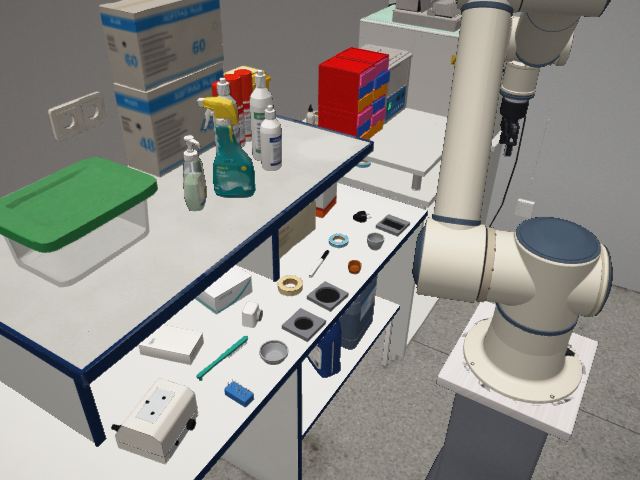

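View pics/side0.png

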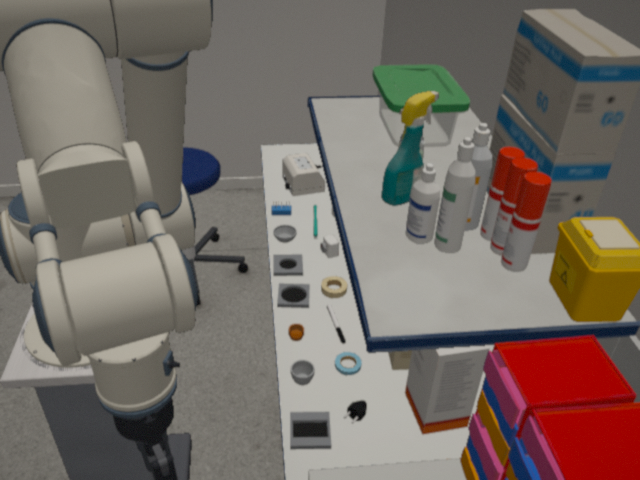

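The scene view shows, from far to near: bur stand (239,392), large lid (274,352), small holder (304,324), wide holder (327,296), amber dish (354,267), small lid (375,240) and oblong holder (394,224). The side view has them at (282,210), (285,233), (288,264), (294,294), (297,332), (303,372) and (310,430).

```bash
cat > h.py <<'E'
import numpy as np,cv2,pickle
from scipy.spatial.transform import Rotation as R
def ray(c,u,v,pose=None):
    d=np.array([(u-c["cx"])/c["fx"],-(v-c["cy"])/c["fy"],-1.])
    if pose is None:
        E=c["extrinsics"];Rc=E[:3,:3].T;o=-Rc@E[:3,3]
    else:
        p,q=pose;Rt=R.from_quat(q).as_matrix();M=c["mount"];Rc=Rt@M[:3,:3];o=p+Rt@M[:3,3]
    return o,Rc@d
def onz(c,u,v,z,pose=None):
    o,d=ray(c,u,v,pose); return o+d*(z-o[2])/d[2]
def tri(rays):
    A=0;b=0
    for o,d in rays:
        d=d/np.linalg.norm(d);P=np.eye(3)-np.outer(d,d);A=A+P;b=b+P@o
    return np.linalg.solve(A,b)
E
python3 - <<'E'
from h import *
S=pickle.load(open("scene0.pkl","rb"));T=pickle.load(open("side0.pkl","rb"))
for n,z,a,b in [("bur",.025,(239,392),(282,210)),("large",.028,(274,351),(285,232)),("hsmall",.008,(304,324),(288,264)),("hwide",.008,(327,296),(294,295)),("dish",.02,(354,267),(297,332)),("small",.038,(375,238),(303,369)),("hobl",.008,(394,225),(310,430))]:
    print(n,onz(S,*a,z).round(3),onz(T,*b,z).round(3),tri([ray(S,*a),ray(T,*b)]).round(3))
E
```

```text
bur [0.489 0.454 0.025] [0.497 0.435 0.025] [0.496 0.448 0.016]
large [0.493 0.317 0.028] [0.498 0.314 0.028] [0.496 0.315 0.026]
hsmall [0.494 0.185 0.008] [0.498 0.19  0.008] [0.496 0.187 0.01 ]
hwide [0.501 0.061 0.008] [0.504 0.062 0.008] [0.502 0.061 0.008]
dish [ 0.493 -0.075  0.02 ] [ 0.5   -0.083  0.02 ] [ 0.498 -0.08   0.016]
small [ 0.498 -0.212  0.038] [ 0.501 -0.214  0.038] [ 0.5   -0.213  0.037]
hobl [ 0.497 -0.349  0.008] [ 0.504 -0.347  0.008] [ 0.501 -0.349  0.008]
```

```bash
python3 -m handwheel '[[[0,0,-2.716],[0,0,0],8.54],[[0,0,-2.716],[0,0,0],8.54],[[0,0,-2.716],[0,0,0],8.54],[[0,0,-2.716],[0,0,0],8.54],[[0,0,-2.716],[0,0,0],8.54],[[0,0,-2.716],[0,0,0],8.54],[[0,0,-2.716],[0,0,0],8.54],[[0,0,-2.716],[0,0,0],8.54],[[0,0,-2.716],[34,-16.3,3],8.54],[[0,0,-2.716],[34,-16.3,3],8.54],[[0,0,-2.716],[34,-16.3,3],8.54],[[0,0,-2.716],[34,-16.3,3],8.54],[[0,0,-2.716],[34,-16.3,3],8.54],[[0,0,-2.716],[34,-16.3,3],8.54],[[0,0,-2.716],[34,-16.3,3],8.54],[[0,0,-2.716],[34,-16.3,3],8.54],[[0,0,-2.716],[34,-16.3,3],8.54],[[0,0,-2.716],[34,-16.3,3],8.54],[[0,0,-2.716],[34,-16.3,3],8.54],[[0,0,-2.716],[34,-16.3,3],8.54]]'
python3 - <<'E'
from station import bot
import cv2,pickle
s=bot.sense();c=bot.capture("wrist");cv2.imwrite("pics/wA.png",c["pixels"][:,:,::-1]);pickle.dump((s,c),open("wA.pkl","wb"));print(s["joint_positions"],s["ee_rot"])
E
```

```text
time_s: 2.15
ee_pos: [0.5004, -0.2803, 0.2012]
ee_rot: [0.002, 1.0, 0.0, -0.0]
wrist_force: [0.3, 0.5, 0.3]
width: 0.0852
grip_force: 0.0
[-6.14820864e-01  4.52855236e-01  1.51302855e+00  2.87505972e-05
  1.17599595e+00 -2.18203966e+00] [ 1.79429729e-03  9.99998380e-01  9.34374326e-05 -1.09767072e-04]
```

View pics/wA.png

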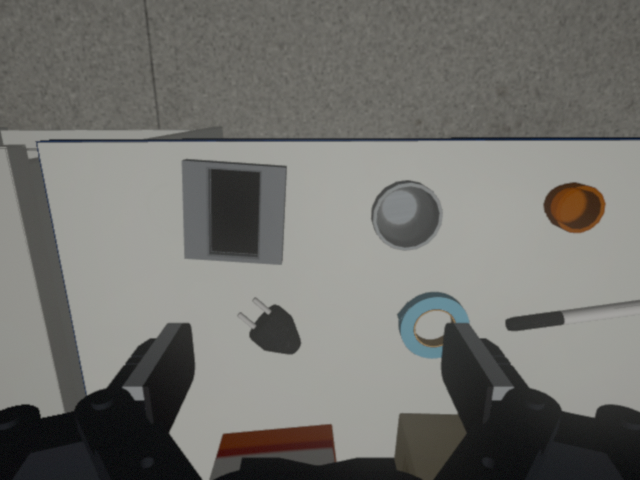

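The wrist view shows the oblong holder (234,212), small lid (406,214) and dish (575,207), all clear of the fingers. Next I'll image the other half.

```bash
cat > cap.py <<'E'
import sys,cv2,pickle
from station import bot
n=sys.argv[1]
s=bot.sense();c=bot.capture("wrist");cv2.imwrite(f"pics/{n}.png",c["pixels"][:,:,::-1]);pickle.dump((s,c),open(f"{n}.pkl","wb"))
E
python3 -m handwheel '[[[0,0,0],[0,33,0],8.54],[[0,0,0],[0,33,0],8.54],[[0,0,0],[0,33,0],8.54],[[0,0,0],[0,33,0],8.54],[[0,0,0],[0,33,0],8.54],[[0,0,0],[0,33,0],8.54],[[0,0,0],[0,33,0],8.54],[[0,0,0],[0,33,0],8.54],[[0,0,0],[0,33,0],8.54]]'
python3 cap.py wB
python3 -m handwheel '[[[0,0,0],[0,27,0],8.54],[[0,0,0],[0,27,0],8.54],[[0,0,0],[0,27,0],8.54],[[0,0,0],[0,27,0],8.54],[[0,0,0],[0,27,0],8.54],[[0,0,0],[0,27,0],8.54],[[0,0,0],[0,27,0],8.54],[[0,0,0],[0,27,0],8.54]]'
python3 cap.py wC
python3 -c "
import cv2,numpy as np
b=cv2.imread('pics/wB.png');c=cv2.imread('pics/wC.png');cv2.imwrite('pics/BC.png',np.vstack([b[100:400],c[100:400]]))"
```

```text
time_s: 3.1
ee_pos: [0.5004, 0.0499, 0.2013]
ee_rot: [0.001, 1.0, -0.0, 0.0]
wrist_force: [0.1, -0.2, 0.5]
width: 0.0851
grip_force: 0.0
time_s: 3.95
ee_pos: [0.5008, 0.3185, 0.201]
ee_rot: [0.001, 1.0, -0.0, -0.0]
wrist_force: [1.0, -0.5, -0.2]
width: 0.0853
grip_force: 0.0
```

View pics/BC.png

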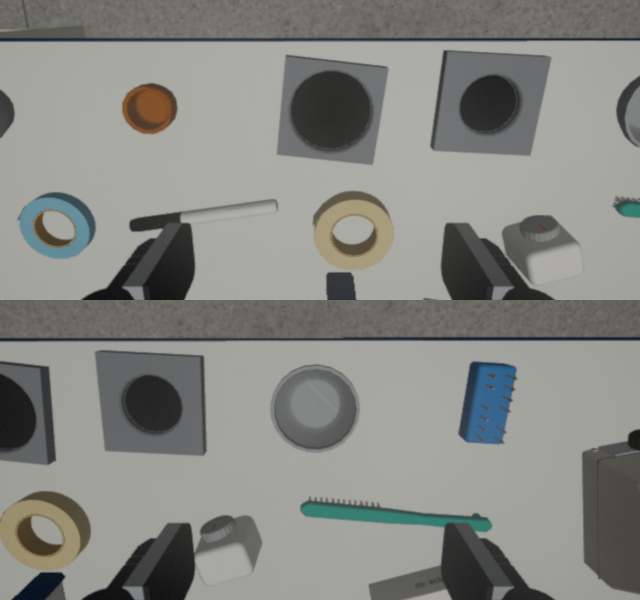

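```bash
cat > meas.py <<'E'
from h import *
def comps(img):
    hsv=cv2.cvtColor(img,cv2.COLOR_RGB2HSV)
    desk=np.median(hsv[150:330,:,2][hsv[150:330,:,2]>140])
    m=((hsv[:,:,2]<desk*.88)|(hsv[:,:,1]>70)).astype(np.uint8)*255
    m=cv2.morphologyEx(m,cv2.MORPH_OPEN,np.ones((3,3)))
    return m,cv2.findContours(m,cv2.RETR_EXTERNAL,cv2.CHAIN_APPROX_NONE)[0]
def near(cs,u,v): return max((c for c in cs if len(c)>20),key=lambda c:cv2.pointPolygonTest(c,(float(u),float(v)),True))
def proj(c,pts,z,pose): return np.array([onz(c,u,v,z,pose)[:2] for u,v in pts.reshape(-1,2)])
def circ(p):
    A=np.c_[2*p,np.ones(len(p))];s=np.linalg.lstsq(A,(p**2).sum(1),rcond=None)[0];return s[:2],2*np.sqrt(s[2]+s[:2]@s[:2])
def rect(p):
    (cx,cy),(w,h),a=cv2.minAreaRect((p*1000).astype(np.float32));return np.round([cx,cy,w,h,a],1)
E
cat > m1.py <<'E'
from meas import *
L=[("wA","hobl",234,212,.012),("wA","small",406,214,.038),("wA","dish",575,207,.026),("wB","dish",150,209,.026),("wB","hwide",331,211,.012),("wB","hsmall",490,204,.012),("wC","hsmall",153,204,.012),("wC","large",315,208,.028),("wC","bur",488,204,.022)]
for f,n,u,v,z in L:
    s,c=pickle.load(open(f+".pkl","rb"));pose=(s["ee_pos"],s["ee_rot"]);img=c["pixels"]
    m,cs=comps(img);k=cv2.convexHull(near(cs,u,v));p=proj(c,k,z,pose)
    print(f,n,"rect",rect(p),"circ",[np.round(x*1000,1) for x in circ(p)],cv2.boundingRect(k))
    if n[0]=="h":
        g=cv2.cvtColor(img,cv2.COLOR_RGB2GRAY);x,y,w,h=cv2.boundingRect(k)
        d=((g<62)*255).astype(np.uint8);cc=near(cv2.findContours(d,cv2.RETR_EXTERNAL,cv2.CHAIN_APPROX_NONE)[0],u,v);p=proj(c,cv2.convexHull(cc),.012,pose)
        print("   recess",rect(p),[np.round(q*1000,1) for q in circ(p)])
    if n=="bur":
        hsv=cv2.cvtColor(img,cv2.COLOR_RGB2HSV);b=((hsv[:,:,0]>95)&(hsv[:,:,0]<125)&(hsv[:,:,1]>120)&(hsv[:,:,2]>hsv[190:220,475:500,2].mean()*.9)).astype(np.uint8)*255
        cc=near(cv2.findContours(b,cv2.RETR_EXTERNAL,cv2.CHAIN_APPROX_NONE)[0],u,v);print("   top",rect(proj(c,cv2.convexHull(cc),.022,pose)))
E
python3 m1.py
```

```text
wA hobl rect [ 502.2 -347.7   81.3   82.1   85.9] circ [array([ 502.8, -347.4]), np.float64(105.3)] (181, 159, 106, 106)
   recess [ 502.4 -346.9   37.6   68.7   85.5] [array([ 501.4, -350.1]), np.float64(71.5)]
wA small rect [ 498.  -215.7   52.5   51.7    2. ] circ [array([ 498.1, -215.9]), np.float64(52.7)] (371, 180, 71, 70)
wA dish rect [495.1 -86.7  48.6  37.6  72.3] circ [array([495.5, -86.2]), np.float64(44.5)] (543, 182, 63, 51)
wB dish rect [494.8 -78.1  37.8  43.3  39.7] circ [array([495.1, -78.3]), np.float64(41.1)] (122, 183, 56, 51)
wB hwide rect [501.2  59.6  80.2  81.8  83.4] circ [array([499.9,  60.7]), np.float64(103.6)] (277, 155, 112, 110)
   recess [500.4  59.3  62.2  61.   89.9] [array([500.4,  59.4]), np.float64(62.6)]
wB hsmall rect [495.5 184.3  84.1  81.4  86.9] circ [array([494.6, 184.7]), np.float64(106.8)] (430, 150, 122, 106)
   recess [495.4 185.7  46.4  45.1  68.3] [array([495.5, 185.5]), np.float64(46.4)]
wC hsmall rect [495.5 187.2  83.7  81.9  87. ] circ [array([494.9, 188.2]), np.float64(105.5)] (95, 150, 112, 106)
   recess [495.7 186.5  45.2  46.5  30.6] [array([495.7, 186.5]), np.float64(46.4)]
wC large rect [495.5 315.5  67.3  67.1  89.9] circ [array([495.9, 315.6]), np.float64(67.6)] (270, 164, 90, 88)
wC bur rect [492.9 447.6  37.4  63.4  86.5] circ [array([492.3, 445.9]), np.float64(63.9)] (458, 161, 59, 83)
   top [494.3 450.7  26.9  59.   86.3]
```

```bash
python3 -m handwheel '[[[0,0,0],[0.5,-0.3,5],8.54],[[0,0,0],[0.5,-0.3,10],8.54],[[0,0,0],[0.5,-0.3,14],8.54],[[0,0,0],[0.5,-0.3,17],8.54],[[0,0,0],[0.5,-0.3,18.5],8.54],[[0,0,0],[0.5,-0.3,19.6],8.54],[[0,0,0],[0.5,-0.3,19.6],8.54],[[0,0,0],[0.5,-0.3,19.6],6],[[0,0,0],[0.5,-0.3,19.6],6],[[0,0,0],[0.5,-0.3,19.6],6],[[0,0,0],[0.5,-0.3,19.6],6],[[0,0,0],[0.5,-0.3,19.6],6],[[0,0,0],[0.5,-0.3,19.6],6],[[0,0,0],[0.5,-0.3,19.6],6]]'; python3 -c "
from station import bot;s=bot.sense();print(s['ee_pos'],s['width'],s['grip_force'])"
```

```text
time_s: 5.4
ee_pos: [0.4961, 0.3165, 0.0071]
ee_rot: [-0.0, 1.0, 0.0, 0.001]
wrist_force: [-1.0, -5.8, 11.7]
width: 0.0654
grip_force: 63.0
[0.49610675 0.31652762 0.00714076] 0.06542175889364421 63.01616835873574
```

```bash
python3 -m handwheel '[[[0,0,0],[0,0,-1],6],[[0,0,0],[0,0,-3],6],[[0,0,0],[0,0,-6],6],[[0,0,0],[0,0,-6],6],[[0,0,0],[0,0,-6],6]]'; python3 cap.py g1
python3 - <<'E'
from station import bot
import cv2
s=bot.sense();print(s['ee_pos'],s['width'],s['grip_force'])
w=cv2.imread("pics/g1.png");c=bot.capture("scene")["pixels"][:,:,::-1]
import numpy as np
crop=cv2.resize(c[290:410,200:360],(640,480),interpolation=cv2.INTER_CUBIC)
cv2.imwrite("pics/g1b.png",cv2.resize(np.hstack([w,crop]),(800,300)))
E
```

```text
time_s: 5.9
ee_pos: [0.4959, 0.317, 0.0667]
ee_rot: [-0.0, 1.0, 0.001, 0.001]
wrist_force: [-0.1, -1.5, -1.1]
width: 0.0652
grip_force: 66.7
[0.49540435 0.31672319 0.06576783] 0.06509594694732448 66.65441080927849
```

View pics/g1b.png

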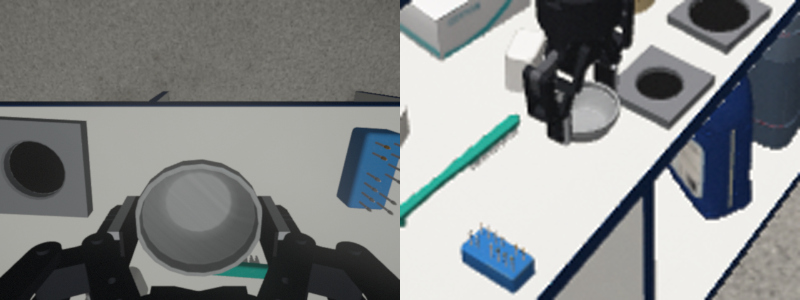

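The lid is held level by the rim. In the full-size picture the rim spans about u 219–419 and v 256–440. I'll work out the lid's centre relative to the TCP and the move to the wide holder.

Run:
```python
from h import *
s,c=pickle.load(open("g1.pkl","rb"));po=(s["ee_pos"],s["ee_rot"]);print(po)
for z in (.084,.0867):
  a=[onz(c,*p,z,po) for p in [(219,345),(419,345),(319,256),(319,440)]]
  print(z,(a[0]+a[1])/2,(a[2]+a[3])/2,np.linalg.norm(a[1]-a[0]),np.linalg.norm(a[3]-a[2]))
```

```text
(array([0.49593671, 0.31702537, 0.06669682]), array([-9.15604609e-05,  9.99999175e-01,  6.12120023e-04,  1.12558047e-03]))
0.084 [0.49335742 0.31681694 0.084     ] [0.4971421  0.31680485 0.084     ] 0.06672022432915392 0.0704967691413505
0.0867 [0.49173139 0.31680048 0.0867    ] [0.49543477 0.31678865 0.0867    ] 0.06528701471996261 0.06898243599924539
```

```bash
python3 -m handwheel '[[[0,0,0],[0,-3,0],6],[[0,0,0],[-0.2,-7,0],6],[[0,0,0],[-0.4,-11,0],6],[[0,0,0],[-0.4,-15,0],6],[[0,0,0],[-0.4,-19,0],6],[[0,0,0],[-0.4,-22,0],6],[[0,0,0],[-0.4,-24.5,0],6],[[0,0,0],[-0.4,-25.7,0],6],[[0,0,0],[-0.4,-25.7,0],6],[[0,0,0],[-0.4,-25.7,1.5],6],[[0,0,0],[-0.4,-25.7,3],6],[[0,0,0],[-0.4,-25.7,4],6],[[0,0,0],[-0.4,-25.7,4],6],[[0,0,0],[-0.4,-25.7,4],6]]'; python3 cap.py g2;  python3 -c "
from station import bot;s=bot.sense();print(s['ee_pos'],s['ee_rot'],s['width'],s['grip_force'])"
```

```text
time_s: 7.4
ee_pos: [0.4993, 0.0602, 0.0253]
ee_rot: [-0.0, 1.0, 0.0, -0.0]
wrist_force: [-0.0, -0.5, -0.2]
width: 0.0653
grip_force: 66.7
[0.49957193 0.06007525 0.02557366] [-3.30043912e-04  9.99999940e-01  1.90991162e-05  1.02078713e-04] 0.06493845139954182 66.70818771701306
```

View pics/g2.png

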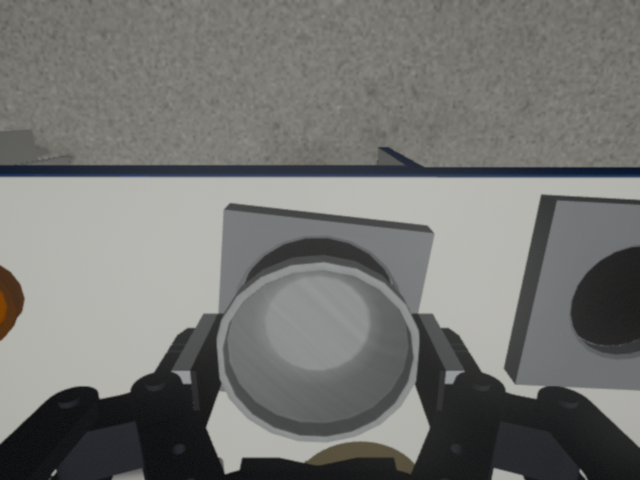

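The lid is centred at column 318 over the recess, whose near edge is at (318,238) and also looks centred. I'll lower it, settle it and let go.

```bash
python3 -c "
from h import *
s,c=pickle.load(open('g2.pkl','rb'));po=(s['ee_pos'],s['ee_rot'])
print(onz(c,318,238,.012,po),'expect x .4675')"
python3 -m handwheel '[[[0,0,0],[0,0,0.6],6],[[0,0,0],[0,0,1.1],6],[[0,0,0],[0,0,1.4],6],[[0,0,0],[0,0,1.5],6],[[0,0,0],[0,0,1.5],6],[[0,0,0],[0,0,1.5],6]]'
```

```text
[0.46875955 0.05968353 0.012     ] expect x .4675
time_s: 8.05
ee_pos: [0.4994, 0.0597, 0.0111]
ee_rot: [-0.0, 1.0, 0.0, 0.0]
wrist_force: [-6.7, 0.8, 25.2]
width: 0.0656
grip_force: 69.0
```

```bash
python3 -m handwheel '[[[0,0,0],[0,0,-0.1],8.5],[[0,0,0],[0,0,-0.1],8.5],[[0,0,0],[0,0,-0.1],8.5],[[0,0,0],[0,0,-0.1],8.5],[[0,0,0],[0,0,-0.1],8.5],[[0,0,0],[0,0,-3],8.5],[[0,0,0],[0,0,-8],8.5],[[0,0,0],[0,0,-13],8.5],[[0,0,0],[0,0,-18],8.5],[[0,0,0],[0,-7,-18],8.5],[[0,0,0],[0,-7,-18],8.5],[[0,0,0],[0,-7,-18],8.5]]'; python3 cap.py g3
python3 - <<'E'
from meas import *
s,c=pickle.load(open("g3.pkl","rb"));po=(s["ee_pos"],s["ee_rot"]);print(po)
E
```

```text
time_s: 9.25
ee_pos: [0.4995, -0.0124, 0.1907]
ee_rot: [0.001, 1.0, -0.0, 0.0]
wrist_force: [-0.7, 0.8, 0.2]
width: 0.0848
grip_force: 0.0
(array([ 0.4995161 , -0.01242492,  0.19066442]), array([ 9.74507088e-04,  9.99999394e-01, -2.78791960e-04,  4.29082497e-04]))
```

View pics/g3.png

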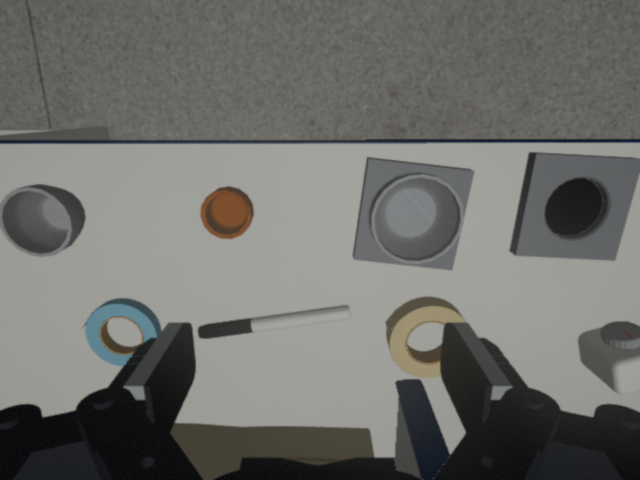

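The large lid sits in its recess, rim at u 371–462, v 173–264. The dish rim is at (227,212).

```bash
python3 -c "
from h import *
s,c=pickle.load(open('g3.pkl','rb'));po=(s['ee_pos'],s['ee_rot'])
print('lid',onz(c,416.5,218.5,.032,po),onz(c,371,218,.032,po)-onz(c,462,218,.032,po))
print('dish',onz(c,227,212.5,.026,po),onz(c,201,212,.026,po)-onz(c,253,212,.026,po))
print('small(g3)',onz(c,40,220,.038,po))
"
```

```text
lid [0.49846139 0.05875542 0.032     ] [-0.00012231 -0.06603952  0.        ]
dish [ 0.4951781 -0.0798131  0.026    ] [-7.08662752e-05 -3.83126925e-02  0.00000000e+00]
small(g3) [ 0.49753381 -0.21074561  0.038     ]
```

```bash
python3 -m handwheel '[[[0,0,0],[0.1,-5,0],8.5],[[0,0,0],[0.1,-10,0],8.5],[[0,0,0],[0.1,-15,0],8.5],[[0,0,0],[0.1,-20.3,0],8.5],[[0,0,0],[0.1,-20.3,4],8.5],[[0,0,0],[0.1,-20.3,8],8.5],[[0,0,0],[0.1,-20.3,12],8.5],[[0,0,0],[0.1,-20.3,14.5],8.5],[[0,0,0],[0.1,-20.3,16],8.5],[[0,0,0],[0.1,-20.3,16.6],8.5],[[0,0,0],[0.1,-20.3,16.6],8.5],[[0,0,0],[0.1,-20.3,16.6],4.6],[[0,0,0],[0.1,-20.3,16.6],4.6],[[0,0,0],[0.1,-20.3,16.6],4.6],[[0,0,0],[0.1,-20.3,16.6],4.6],[[0,0,0],[0.1,-20.3,16.6],4.6],[[0,0,0],[0.1,-20.3,16.6],4.6],[[0,0,0],[0.1,-20.3,16.6],4.6],[[0,0,0],[0.1,-20.3,16.6],4.6]]';python3 -m handwheel '[[[0,0,0],[0,0,-1],4.6],[[0,0,0],[0,0,-3],4.6],[[0,0,0],[0,0,-6],4.6],[[0,0,0],[0,0,-7],4.6],[[0,0,0],[0,0,-7],4.6]]'; python3 cap.py g4
```

```text
time_s: 11.2
ee_pos: [0.4991, -0.2135, 0.0258]
ee_rot: [-0.0, 1.0, -0.0, 0.001]
wrist_force: [-2.1, 3.2, 17.9]
width: 0.0496
grip_force: 58.8
time_s: 11.7
ee_pos: [0.4993, -0.2138, 0.096]
ee_rot: [-0.0, 1.0, -0.001, 0.001]
wrist_force: [0.1, -0.3, -1.8]
width: 0.0489
grip_force: 62.2
```

View pics/g4.png

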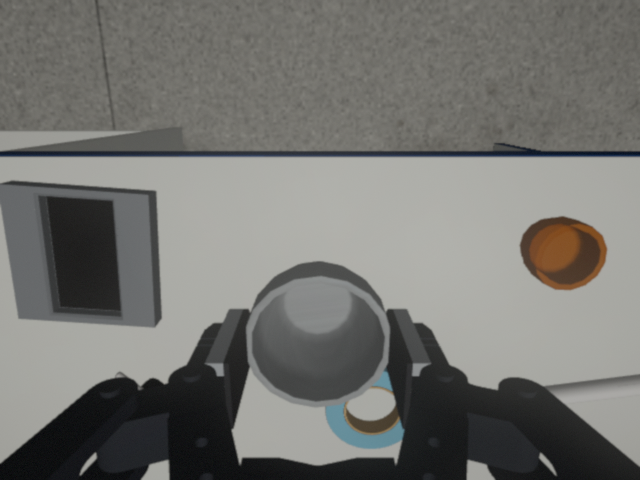

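Run:
```python
from h import *
s,c=pickle.load(open("g4.pkl","rb"));po=(s["ee_pos"],s["ee_rot"]);print(po)
for z in (.106,.108):
  a=[onz(c,*p,z,po) for p in [(247,341),(390,341),(319,277),(319,406)]]
  print(z,(a[0]+a[1])/2,(a[2]+a[3])/2,np.linalg.norm(a[1]-a[0]),np.linalg.norm(a[3]-a[2]))
```

```text
(array([ 0.49930133, -0.213791  ,  0.09598903]), array([-8.51650069e-05,  9.99998593e-01, -8.19095169e-04,  1.46142538e-03]))
0.106 [ 0.49950738 -0.21412876  0.106     ] [ 0.50106023 -0.21394641  0.106     ] 0.05030780405343725 0.051612366440030345
0.108 [ 0.49832517 -0.21413219  0.108     ] [ 0.49985466 -0.21395259  0.108     ] 0.04955091319933393 0.05083584818700558
```

```bash
python3 -m handwheel '[[[0,0,0],[0,3,0],4.6],[[0,0,0],[0,7,0],4.6],[[0,0,0],[0,11,0],4.6],[[0,0,0],[0,15,0],4.6],[[0,0,0],[0,19,0],4.6],[[0,0,0],[0,23,0],4.6],[[0,0,0],[0,26,0],4.6],[[0,0,0],[0,27.3,0],4.6],[[0,0,0],[0,27.3,0],4.6],[[0,0,0],[0,27.3,1],4.6],[[0,0,0],[0,27.3,1],4.6],[[0,0,0],[0,27.3,1],4.6]]';python3 cap.py g5;python3 -c "
from station import bot;print(bot.sense()['ee_pos'])"
```

```text
time_s: 12.95
ee_pos: [0.4981, 0.0587, 0.0837]
ee_rot: [0.001, 1.0, -0.0, -0.001]
wrist_force: [0.6, 0.7, -1.1]
width: 0.049
grip_force: 62.2
[0.49828186 0.05881531 0.0839718 ]
```

View pics/g5.png

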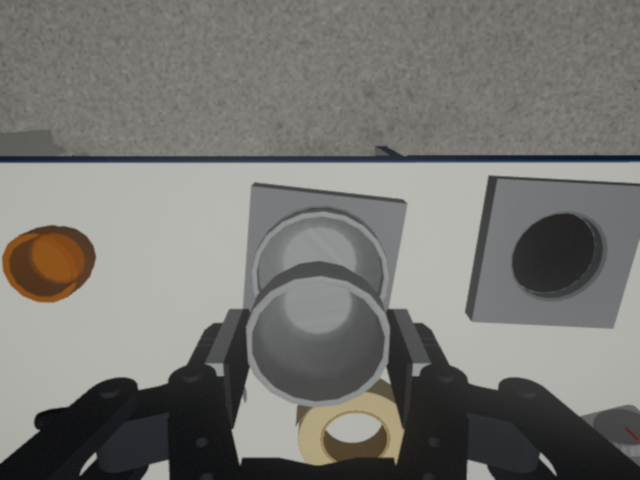

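The large lid's rim is at u 252–388 with its near edge at v 211. The small lid is above it, centred at u 318.5.

Run:
```python
from h import *
s,c=pickle.load(open("g5.pkl","rb"));po=(s["ee_pos"],s["ee_rot"]);print(po)
print(onz(c,320,211,.032,po)+[.034,0,0])
a=[onz(c,*p,.096,po) for p in [(247,341),(390,341),(319,277),(319,406)]];print((a[0]+a[1])/2,(a[2]+a[3])/2)
```

```text
(array([0.49812239, 0.05866926, 0.08367987]), array([ 6.11485073e-04,  9.99999622e-01, -3.68045274e-05, -6.16609781e-04]))
[0.49998327 0.0592025  0.032     ]
[0.49701548 0.05831814 0.096     ] [0.49851766 0.05848788 0.096     ]
```

```bash
python3 -m handwheel '[[[0,0,0],[-0.15,0.07,1.5],4.6],[[0,0,0],[-0.15,0.07,2.8],4.6],[[0,0,0],[-0.15,0.07,3.8],4.6],[[0,0,0],[-0.15,0.07,4.5],4.6],[[0,0,0],[-0.15,0.07,4.8],4.6],[[0,0,0],[-0.15,0.07,5],4.6],[[0,0,0],[-0.15,0.07,5],4.6],[[0,0,0],[-0.15,0.07,5],4.6]]'
```

```text
time_s: 13.8
ee_pos: [0.5001, 0.0604, 0.0346]
ee_rot: [-0.0, 1.0, 0.0, 0.0]
wrist_force: [1.3, 0.1, -1.0]
width: 0.0489
grip_force: 62.2
```

```bash
python3 -m handwheel '[[[0,0,0],[0,0,0.1],4.6],[[0,0,0],[0,0,0.15],4.6],[[0,0,0],[0,0,0.15],4.6]]'
```

```text
time_s: 14.1
ee_pos: [0.5003, 0.0604, 0.0338]
ee_rot: [-0.0, 1.0, -0.0, 0.001]
wrist_force: [-3.7, -0.5, 19.7]
width: 0.0491
grip_force: 64.3
```

```bash
python3 -m handwheel '[[[0,0,0],[0,0,-0.1],6],[[0,0,0],[0,0,-0.1],6],[[0,0,0],[0,0,-0.1],6.5],[[0,0,0],[0,0,-0.1],6.5],[[0,0,0],[0,0,-1],6.5],[[0,0,0],[0,0,-4],6.5],[[0,0,0],[0,0,-8],8.5],[[0,0,0],[0,0,-13],8.5],[[0,0,0],[0,0,-16],8.5],[[0,0,0],[0,5,-16],8.5],[[0,0,0],[0,7,-16],8.5],[[0,0,0],[0,7,-16],8.5],[[0,0,0],[0,7,-16],8.5]]'; python3 cap.py g6
```

```text
time_s: 15.4
ee_pos: [0.4996, 0.1306, 0.1932]
ee_rot: [-0.001, 1.0, -0.0, 0.0]
wrist_force: [0.1, 0.4, -0.2]
width: 0.0847
grip_force: 0.0
```

View pics/g6.png

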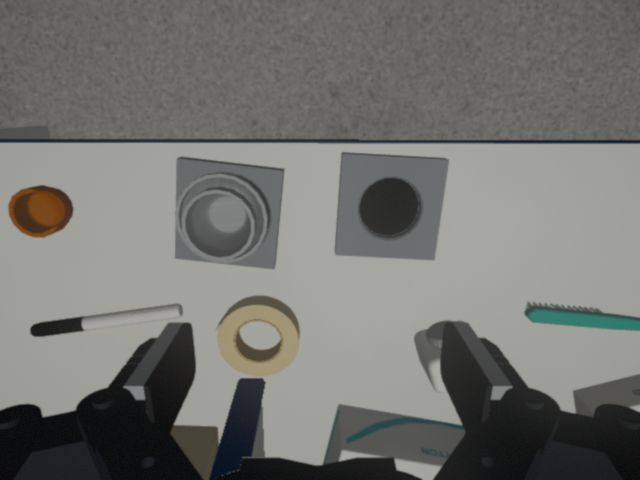

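The small lid cups inside the large one: small rim about (218,226), large rim about (222,217).

Run:
```python
from h import *
s,c=pickle.load(open("g6.pkl","rb"));po=(s["ee_pos"],s["ee_rot"])
print(onz(c,218,226,.046,po),onz(c,222.5,217.5,.032,po),onz(c,179,226,.046,po)-onz(c,257,226,.046,po),onz(c,218,189,.046,po)-onz(c,218,262,.046,po))
print("holder small",onz(c,390,207,.012,po))
```

```text
[0.5009115  0.06008592 0.046     ] [0.49829123 0.06046552 0.032     ] [ 7.35016446e-05 -5.47474043e-02  0.00000000e+00] [-0.0530702   0.00367614  0.        ]
holder small [0.49479201 0.18602343 0.012     ]
```

Next is the bur stand, but the white device beside it may be close to the hand. I'll check that with rays first.

Run:
```python
from h import *
T=pickle.load(open("side0.pkl","rb"));S=pickle.load(open("scene0.pkl","rb"))
for p in [(284,180),(295,192),(325,188),(283,187)]: print(p,onz(T,*p,0).round(3),onz(T,*p,.05).round(3))
s,c=pickle.load(open("wC.pkl","rb"));po=(s["ee_pos"],s["ee_rot"])
print(onz(c,583,255,.0,po),onz(c,583,255,.08,po))
for p in [(197,420),(195,385),(117,430)]: print(p,onz(S,*p,0).round(3),onz(S,*p,.05).round(3))
im=cv2.resize(S["pixels"][350:480,90:280,::-1],(760,520),interpolation=cv2.INTER_CUBIC)
im2=c["pixels"][100:420,400:,::-1];cv2.imwrite("pics/dev.png",cv2.resize(np.hstack([cv2.resize(im,(468,320)),im2]),(800,362)))
```

```text
(284, 180) [0.517 0.659 0.   ] [0.512 0.572 0.05 ]
(295, 192) [0.548 0.579 0.   ] [0.541 0.496 0.05 ]
(325, 188) [0.649 0.598 0.   ] [0.637 0.514 0.05 ]
(283, 187) [0.511 0.613 0.   ] [0.506 0.529 0.05 ]
[0.54236507 0.54356001 0.        ] [0.51459148 0.49110983 0.08      ]
(197, 420) [0.532 0.544 0.   ] [0.502 0.571 0.05 ]
(195, 385) [0.599 0.475 0.   ] [0.565 0.505 0.05 ]
(117, 430) [0.655 0.651 0.   ] [0.619 0.672 0.05 ]
```

View pics/dev.png

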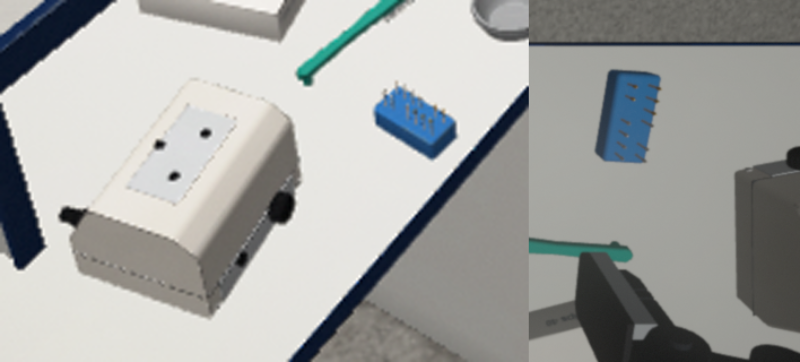

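The device's nearest face is at y≈0.543 on the desk, so the hand has about 35 mm to spare. I'll fetch the bur stand with the fingers part open.

```bash
python3 -m handwheel '[[[0,0,0.065],[0.5,5,0],6],[[0,0,0.065],[0.5,10,0],6],[[0,0,0.065],[0.5,15,0],6],[[0,0,0.065],[0.5,20,0],6],[[0,0,0.065],[0.5,25,0],6],[[0,0,0.065],[0.5,30,0],6],[[0,0,0.065],[0.5,32,3],6],[[0,0,0.065],[0.5,32,7],6],[[0,0,0.065],[0.5,32,10],6],[[0,0,0.065],[0.5,32,10],6]]'; python3 cap.py g7
python3 - <<'E'
from h import *
s,c=pickle.load(open("g7.pkl","rb"));print(s["ee_pos"],s["ee_rot"],s["width"])
E
```

```text
time_s: 16.45
ee_pos: [0.4932, 0.448, 0.0887]
ee_rot: [0.033, 0.999, -0.002, -0.003]
wrist_force: [-0.3, 0.1, -0.4]
width: 0.0598
grip_force: 0.0
[0.49317928 0.4480393  0.08872295] [ 0.03275397  0.9994565  -0.00238504 -0.00286245] 0.059844292876361845
```

View pics/g7.png

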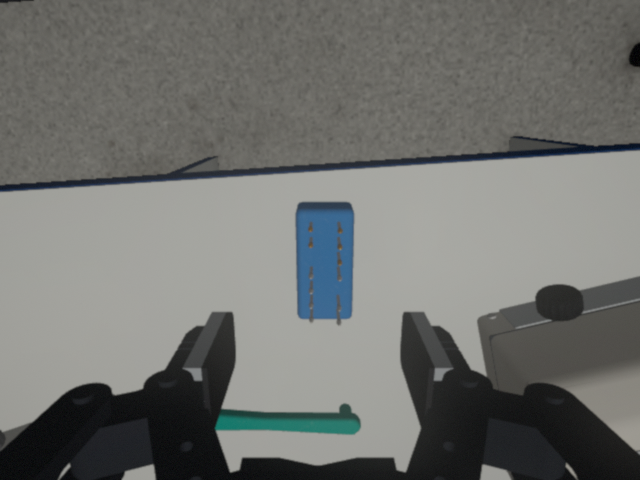

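The stand is aligned with the fingers: its top face spans u 297–353, v 209–319.

Run:
```python
from h import *
s,c=pickle.load(open("g7.pkl","rb"));po=(s["ee_pos"],s["ee_rot"])
P=[onz(c,*p,.022,po) for p in [(297,264),(353,264),(325,209),(325,319)]]
print(np.array(P).round(4),(P[0]+P[1])/2,(P[2]+P[3])/2,np.linalg.norm(P[0]-P[1]),np.linalg.norm(P[2]-P[3]))
g=(P[2]+P[3]+0)/2; print("tool delta",R.from_quat(po[1]).inv().apply(g-[0,0,.011]-po[0])*100)
```

```text
[[0.4919 0.4364 0.022 ]
 [0.4938 0.4656 0.022 ]
 [0.4636 0.4528 0.022 ]
 [0.5246 0.4491 0.022 ]] [0.49283358 0.45098893 0.022     ] [0.4940802 0.4509181 0.022    ] 0.029238275913355094 0.06116364394077612
tool delta [-0.11430315  0.33166796  7.77023084]
```

```bash
python3 -m handwheel '[[[0,0,0],[-0.1,0.3,2],6],[[0,0,0],[-0.1,0.3,4],6],[[0,0,0],[-0.1,0.3,6],6],[[0,0,0],[-0.1,0.3,7.2],6],[[0,0,0],[-0.1,0.3,7.75],6],[[0,0,0],[-0.1,0.3,7.75],6],[[0,0,0],[-0.1,0.3,7.75],2.4],[[0,0,0],[-0.1,0.3,7.75],2.4],[[0,0,0],[-0.1,0.3,7.75],2.4],[[0,0,0],[-0.1,0.3,7.75],2.4],[[0,0,0],[-0.1,0.3,7.75],2.4],[[0,0,0],[-0.1,0.3,7.75],2.4],[[0,0,0],[-0.1,0.3,7.75],2.4],[[0,0,0],[-0.1,0.3,7.75],2.4]]';python3 -c "
from station import bot;s=bot.sense();print(s['ee_pos'],s['ee_rot'],s['width'])"; python3 -m handwheel '[[[0,0,0],[0,0,-1],2.4],[[0,0,0],[0,0,-4],2.4],[[0,0,0],[0,0,-8],2.4],[[0,0,0],[0,0,-8],2.4],[[0,0,0],[0,0,-8],2.4]]';python3 -c "
from station import bot;s=bot.sense();print(s['ee_pos'],s['ee_rot'],s['width'])"
```

```text
time_s: 17.9
ee_pos: [0.4965, 0.4537, 0.0166]
ee_rot: [0.032, 0.999, 0.0, 0.001]
wrist_force: [-1.8, -1.0, 10.5]
width: 0.0276
grip_force: 58.8
[0.49651831 0.45368725 0.01663915] [3.23462230e-02 9.99476380e-01 4.87174072e-04 6.70788912e-04] 0.027575113547734474
time_s: 18.4
ee_pos: [0.4965, 0.4538, 0.0969]
ee_rot: [0.032, 0.999, 0.001, 0.001]
wrist_force: [-0.5, -0.3, -1.2]
width: 0.0275
grip_force: 59.6
[0.49649863 0.45376212 0.09690581] [3.23930201e-02 9.99474395e-01 8.29318773e-04 9.68753880e-04] 0.027527242385929226
```

```bash
python3 -m handwheel '[[[0,0,0.012],[-0.2,-3,0],2.4],[[0,0,0.012],[-0.5,-7,0],2.4],[[0,0,0.012],[-0.9,-12,0],2.4],[[0,0,0.012],[-1.3,-17,0],2.4],[[0,0,0.012],[-1.7,-22,0],2.4],[[0,0,0.012],[-2,-27,0],2.4],[[0,0,0.012],[-2.4,-32,0],2.4],[[0,0,0.012],[-2.8,-37,0],2.4],[[0,0,0.012],[-3.2,-42,0],2.4],[[0,0,0.012],[-3.5,-47,0],2.4],[[0,0,0.012],[-3.9,-52,0],2.4],[[0,0,0.012],[-4.3,-57,0],2.4],[[0,0,0.012],[-4.7,-62,0],2.4],[[0,0,0.012],[-5,-67,0],2.4],[[0,0,0.012],[-5.4,-72,0],2.4],[[0,0,0.012],[-5.7,-76,0],2.4],[[0,0,0.012],[-6,-79,0],2.4],[[0,0,0.012],[-6,-79.9,0],2.4],[[0,0,0.012],[-6,-79.9,0],2.4],[[0,0,0.012],[-6,-79.9,0],2.4]]'; python3 -m handwheel '[[[0,0,0],[0,0,0],2.4],[[0,0,0],[0,0,0],2.4],[[0,0,0],[0,0,0],2.4]]'; python3 cap.py g8
python3 - <<'E'
from h import *
s,c=pickle.load(open("g8.pkl","rb"));print(s["ee_pos"],s["ee_rot"],s["width"])
E
```

```text
time_s: 20.4
ee_pos: [0.5036, -0.3465, 0.0946]
ee_rot: [0.038, 0.999, 0.001, -0.001]
wrist_force: [0.0, 0.9, -0.2]
width: 0.0279
grip_force: 59.6
time_s: 20.7
ee_pos: [0.5043, -0.3471, 0.0954]
ee_rot: [0.038, 0.999, 0.0, -0.0]
wrist_force: [0.5, -0.4, -1.2]
width: 0.0277
grip_force: 59.6
[ 0.50428471 -0.34709865  0.09536253] [ 3.79448551e-02  9.99279830e-01  7.49113064e-05 -5.41589885e-05] 0.027698539693832024
```

View pics/g8.png

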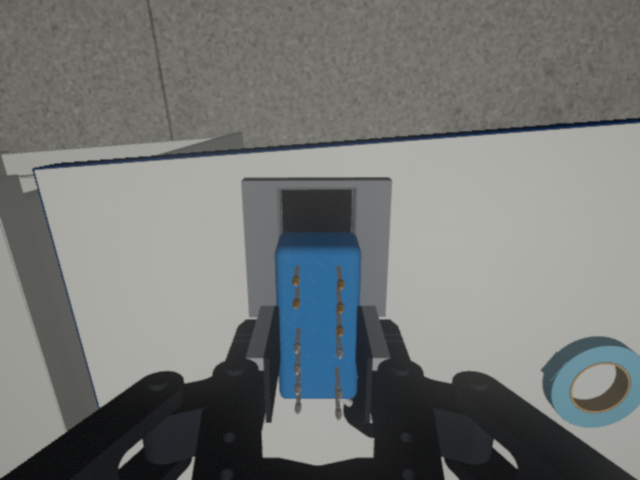

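Run:
```python
from h import *
s,c=pickle.load(open("g8.pkl","rb"));po=(s["ee_pos"],s["ee_rot"])
B=[onz(c,318,v,.1008,po) for v in (249,398)];print(B,np.linalg.norm(B[0]-B[1]))
tx=R.from_quat(po[1]).apply([1,0,0])
print("recess ctr",onz(c,317,189,.012,po)-tx*.035, "holder ctr by far edge",onz(c,316,178,.012,po)-tx*.04, onz(c,316.5,250,.012,po))
b=(B[0]+B[1])/2;print("block",b)
```

```text
[array([ 0.47204575, -0.34518535,  0.1008    ]), array([ 0.53172281, -0.34969696,  0.1008    ])] 0.05984736032633772
recess ctr [ 0.50261513 -0.34787963  0.01199601] holder ctr by far edge [ 0.50171036 -0.34833996  0.01199544] [ 0.50188618 -0.34811275  0.012     ]
block [ 0.50188428 -0.34744116  0.1008    ]
```

```bash
python3 -m handwheel '[[[0,0,0],[0,-0.05,2],2.4],[[0,0,0],[0,-0.05,4],2.4],[[0,0,0],[0,-0.05,5.5],2.4],[[0,0,0],[0,-0.05,6.5],2.4],[[0,0,0],[0,-0.05,7],2.4],[[0,0,0],[0,-0.05,7.3],2.4],[[0,0,0],[0,-0.05,7.4],2.4],[[0,0,0],[0,-0.05,7.4],2.4],[[0,0,0],[0,-0.05,7.4],2.4]]'; python3 -m handwheel '[[[0,0,0],[0,0,0.1],2.4],[[0,0,0],[0,0,0.15],2.4],[[0,0,0],[0,0,0.15],2.4]]'
```

```text
time_s: 21.65
ee_pos: [0.5044, -0.3486, 0.0218]
ee_rot: [0.038, 0.999, -0.0, 0.0]
wrist_force: [-0.5, 0.4, -0.5]
width: 0.0274
grip_force: 59.6
time_s: 21.95
ee_pos: [0.5044, -0.3486, 0.0206]
ee_rot: [0.038, 0.999, -0.0, 0.0]
wrist_force: [-2.8, 2.2, 10.3]
width: 0.0276
grip_force: 60.9
```

```bash
python3 -m handwheel '[[[0,0,0],[0,0,0],6],[[0,0,0],[0,0,0],6],[[0,0,0],[0,0,0],6],[[0,0,0],[0,0,0],6],[[0,0,0],[0,0,-1],6],[[0,0,0],[0,0,-4],6],[[0,0,0],[0,0,-9],6],[[0,0,0],[0,0,-14],6],[[0,0,0],[0,0,-15],6],[[0,0,0],[0,0,-15],6]]'; python3 cap.py g9;  python3 -m handwheel '[[[0,0,-0.077],[0.5,5,0],7],[[0,0,-0.077],[1,10,0],7],[[0,0,-0.077],[1.5,15,0],7],[[0,0,-0.077],[2.2,20,0],7],[[0,0,-0.077],[3,25,0],7],[[0,0,-0.077],[3,26.7,2],7],[[0,0,-0.077],[3,26.7,6],7],[[0,0,-0.077],[3,26.7,6],7],[[0,0,-0.077],[3,26.7,6],7],[[0,0,-0.077],[3,26.7,6],7]]'; python3 cap.py g10
python3 - <<'E'
from meas import *
s,c=pickle.load(open("g10.pkl","rb"));po=(s["ee_pos"],s["ee_rot"]);print(po)
h=cv2.cvtColor(c["pixels"],cv2.COLOR_RGB2HSV);m=((h[:,:,0]<20)&(h[:,:,1]>140)).astype(np.uint8)*255
k=max(cv2.findContours(m,cv2.RETR_EXTERNAL,cv2.CHAIN_APPROX_NONE)[0],key=cv2.contourArea);print(cv2.boundingRect(k))
p=proj(c,cv2.convexHull(k),.026,po);print(rect(p),p[:,1].min(),p[:,1].max(),p[:,0].min(),p[:,0].max())
s,c=pickle.load(open("g9.pkl","rb"));po=(s["ee_pos"],s["ee_rot"])
h=cv2.cvtColor(c["pixels"],cv2.COLOR_RGB2HSV);m=((h[:,:,0]>95)&(h[:,:,0]<125)&(h[:,:,1]>150)).astype(np.uint8)*255;m[300:]=0
k=max(cv2.findContours(m,cv2.RETR_EXTERNAL,cv2.CHAIN_APPROX_NONE)[0],key=cv2.contourArea);print("bur",cv2.boundingRect(k),rect(proj(c,cv2.convexHull(k),.026,po)),po[0])
E
```

```text
time_s: 22.95
ee_pos: [0.505, -0.3491, 0.1727]
ee_rot: [0.038, 0.999, -0.001, 0.002]
wrist_force: [0.4, -0.3, -0.4]
width: 0.06
grip_force: 0.0
time_s: 24.0
ee_pos: [0.4951, -0.0805, 0.1106]
ee_rot: [0.0, 1.0, -0.0, 0.0]
wrist_force: [0.3, -0.1, -1.1]
width: 0.0698
grip_force: 0.0
(array([ 0.49506204, -0.08047609,  0.11063746]), array([ 3.19660306e-04,  9.99999917e-01, -6.58471890e-05,  2.42020804e-04]))
(286, 225, 64, 61)
[496.5 -81.1  35.6  35.8  90. ] -0.09893321820262012 -0.06336089580909235 0.4786662250528023 0.5144320836074271
bur (299, 176, 41, 84) [ 501.5 -348.8   28.2   59.6   85.7] [ 0.50501387 -0.34911552  0.17269019]
```

```bash
python3 -m handwheel '[[[0,0,0],[-0.1,-0.05,3],7],[[0,0,0],[-0.1,-0.05,6],7],[[0,0,0],[-0.1,-0.05,8.5],7],[[0,0,0],[-0.1,-0.05,9.5],7],[[0,0,0],[-0.1,-0.05,9.8],7],[[0,0,0],[-0.1,-0.05,9.8],7],[[0,0,0],[-0.1,-0.05,9.8],3.2],[[0,0,0],[-0.1,-0.05,9.8],3.2],[[0,0,0],[-0.1,-0.05,9.8],3.2],[[0,0,0],[-0.1,-0.05,9.8],3.2],[[0,0,0],[-0.1,-0.05,9.8],3.2],[[0,0,0],[-0.1,-0.05,9.8],3.2],[[0,0,0],[-0.1,-0.05,9.8],3.2],[[0,0,0],[-0.1,-0.05,9.8],3.2]]';python3 -m handwheel '[[[0,0,0],[0,0,-1],3.2],[[0,0,0],[0,0,-4],3.2],[[0,0,0],[0,0,-8],3.2],[[0,0,0],[0,0,-9],3.2],[[0,0,0],[0,0,-9],3.2],[[0,0,0],[0,0,-9],3.2]]';python3 cap.py g11
python3 - <<'E'
from meas import *
s,c=pickle.load(open("g11.pkl","rb"));po=(s["ee_pos"],s["ee_rot"]);print(po)
h=cv2.cvtColor(c["pixels"],cv2.COLOR_RGB2HSV);m=((h[:,:,0]<20)&(h[:,:,1]>140)).astype(np.uint8)*255
k=max(cv2.findContours(m,cv2.RETR_EXTERNAL,cv2.CHAIN_APPROX_NONE)[0],key=cv2.contourArea);print(cv2.boundingRect(k))
p=proj(c,cv2.convexHull(k),.116,po);print(rect(p),p[:,0].min(),p[:,0].max())
E
```

```text
time_s: 25.45
ee_pos: [0.4963, -0.0805, 0.0131]
ee_rot: [-0.0, 1.0, -0.0, 0.001]
wrist_force: [-3.9, 0.7, 18.8]
width: 0.0355
grip_force: 57.8
time_s: 26.05
ee_pos: [0.4954, -0.0803, 0.1014]
ee_rot: [-0.0, 1.0, 0.0, -0.0]
wrist_force: [-0.0, 0.4, -0.6]
width: 0.0355
grip_force: 60.0
(array([ 0.49539559, -0.08027231,  0.10143606]), array([-1.15999982e-04,  9.99999990e-01,  2.96965376e-05, -7.69792015e-05]))
(266, 290, 104, 102)
[494.4 -81.   36.2  36.7  46.3] 0.47412820914907533 0.5129804228972981
```

```bash
python3 -m handwheel '[[[0,0,0],[0,3,0],3.2],[[0,0,0],[0,7,0],3.2],[[0,0,0],[0,11,0],3.2],[[0,0,0],[0,15,0],3.2],[[0,0,0],[0,19,0],3.2],[[0,0,0],[0,23,0],3.2],[[0,0,0],[0,26,0],3.2],[[0,0,0],[0,26.65,0],3.2],[[0,0,0],[0,26.65,0],3.2],[[0,0,0],[0,26.65,0],3.2],[[0,0,0],[0,26.65,3],3.2],[[0,0,0],[0,26.65,5],3.2],[[0,0,0],[0,26.65,5],3.2],[[0,0,0],[0,26.65,5],3.2]]';python3 cap.py g12
python3 - <<'E'
from meas import *
s,c=pickle.load(open("g12.pkl","rb"));po=(s["ee_pos"],s["ee_rot"]);print(po)
h=cv2.cvtColor(c["pixels"],cv2.COLOR_RGB2HSV);m=((h[:,:,0]<20)&(h[:,:,1]>140)).astype(np.uint8)*255
k=max(cv2.findContours(m,cv2.RETR_EXTERNAL,cv2.CHAIN_APPROX_NONE)[0],key=cv2.contourArea);print(cv2.boundingRect(k))
g=cv2.cvtColor(c["pixels"],cv2.COLOR_RGB2GRAY)
print("column 318 dark rows",[int(v) for v in range(150,330) if g[v,318]<62][:60])
d=np.argmax([g[v,318]<62 and g[v+3,318]<62 for v in range(200,330)])+200;print(d,onz(c,318,d,.012,po)+[.024,0,0],[int(x) for x in g[180:300:4,318]])
E
```

```text
time_s: 27.5
ee_pos: [0.4956, 0.1852, 0.0519]
ee_rot: [0.001, 1.0, -0.0, -0.0]
wrist_force: [-0.1, -0.4, -0.1]
width: 0.0356
grip_force: 60.1
(array([0.4956142 , 0.18520168, 0.05188183]), array([ 5.13555123e-04,  9.99999744e-01, -1.49986203e-04, -4.74281964e-04]))
(266, 277, 105, 114)
column 318 dark rows [167, 168, 169, 170, 171, 172, 173, 237, 238, 239, 240, 241, 242, 243, 244, 245, 246, 247, 248, 249, 250, 251, 252, 253, 254, 255, 256, 257, 258, 259, 260, 261, 262, 263, 264, 265, 266, 267, 268, 269, 270, 271, 272, 273, 274, 275, 276, 277, 278, 279, 280, 281, 282, 283, 284, 285, 286, 287, 288]
237 [0.49660421 0.18476272 0.012     ] [192, 192, 192, 192, 94, 95, 129, 129, 128, 128, 128, 128, 127, 127, 69, 48, 48, 48, 45, 48, 45, 44, 44, 43, 43, 49, 50, 52, 81, 85]
```

```bash
python3 -m handwheel '[[[0,0,0],[0,0.1,1.2],3.2],[[0,0,0],[0,0.1,2.3],3.2],[[0,0,0],[0,0.1,3],3.2],[[0,0,0],[0,0.1,3.3],3.2],[[0,0,0],[0,0.1,3.4],3.2],[[0,0,0],[0,0.1,3.4],3.2],[[0,0,0],[0,0.1,3.4],3.2]]'; python3 -m handwheel '[[[0,0,0],[0,0,0.1],3.2],[[0,0,0],[0,0,0.15],3.2],[[0,0,0],[0,0,0.15],3.2]]'
```

```text
time_s: 28.25
ee_pos: [0.4958, 0.1872, 0.018]
ee_rot: [-0.0, 1.0, 0.0, 0.0]
wrist_force: [0.9, 0.3, -0.6]
width: 0.0353
grip_force: 60.1
time_s: 28.55
ee_pos: [0.4959, 0.1872, 0.0171]
ee_rot: [-0.0, 1.0, 0.0, 0.001]
wrist_force: [-3.5, -0.8, 16.4]
width: 0.0355
grip_force: 61.7
```

Contact on the floor at the expected height. I'll release, retreat and make a final check with a composite picture.

```bash
python3 -m handwheel '[[[0,0,0],[0,0,0],6.5],[[0,0,0],[0,0,0],6.5],[[0,0,0],[0,0,0],6.5],[[0,0,0],[0,0,0],6.5],[[0,0,0],[0,0,-1],6.5],[[0,0,0],[0,0,-4],6.5],[[0,0,0],[0,0,-9],6.5],[[0,0,0],[0,0,-14],6.5],[[0,0,0],[0,0,-17.5],6.5],[[0,0,0],[0,-5,-17.5],6.5],[[0,0,0],[0,-7,-17.5],6.5],[[0,0,0],[0,-7,-17.5],6.5],[[0,0,0],[0,-7,-17.5],6.5]]'; python3 cap.py g13
python3 - <<'E'
from meas import *
from station import bot
s,c=pickle.load(open("g13.pkl","rb"));po=(s["ee_pos"],s["ee_rot"]);print(po[0])
h=cv2.cvtColor(c["pixels"],cv2.COLOR_RGB2HSV);m=((h[:,:,0]<20)&(h[:,:,1]>140)).astype(np.uint8)*255;m[300:]=0
k=max(cv2.findContours(m,cv2.RETR_EXTERNAL,cv2.CHAIN_APPROX_NONE)[0],key=cv2.contourArea)
print("dish",cv2.boundingRect(k),rect(proj(c,cv2.convexHull(k),.03,po)))
w=cv2.imread("pics/g13.png")[120:330];a=cv2.imread("pics/g9.png")[120:330]
sd=bot.capture("side")["pixels"][190:460,240:400,::-1]
L=cv2.resize(np.vstack([w,a]),(457,300));cv2.imwrite("pics/fin.png",np.hstack([cv2.resize(L,(457*19//10//2*1,600//2)),cv2.resize(sd,(178*2,300))]))
E
```

```text
time_s: 29.85
ee_pos: [0.4956, 0.1169, 0.1919]
ee_rot: [0.0, 1.0, 0.0, 0.0]
wrist_force: [0.1, 0.2, -0.4]
width: 0.0648
grip_force: 0.0
[0.49560313 0.11693707 0.19185056]
dish (388, 194, 51, 50) [495.9 186.3  36.3  36.9  68.2]
```

View pics/fin.png

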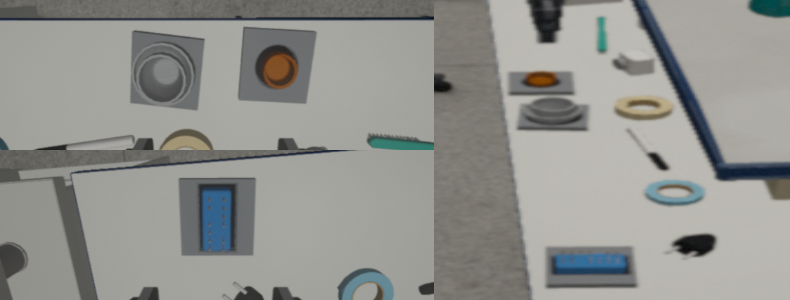

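The composite shows the nested lids, the dish and the bur stand all in their recesses, centred and released, with the hand clear.

```bash
python3 -c "
from station import bot;print(bot.job_done())"
```

```text
the job is handed in; nothing more can be done
None
```

I placed and released all four parts in the order asked and handed the job in at about 30 s: both lids dome down and nested in the wide holder, the bur stand along the oblong recess, and the dish in the small one; I have no verdict back.

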